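Line up the blues in the paint rack from white to black

TASK

Stand the four pots of blue paint in the empty wells of the wooden jar rack so that the row runs in order of shade from the white pot to the black one: the palest blue next to the white, then each a step darker, the deepest blue next to the black. Set each pot down on the cork at the bottom of its well, upright and without dropping it, and leave the white and black pots standing in their end wells.

Things in the scene. Friction and masses are not known exactly. Their poses are not given: they have to be found in the camera images.
- jar_pale: Pot of PALE sky blue paint, palest of the four blues: closed screw-top pot, straight cylinder 40 mm in diameter, 62 mm tall, about 0.11 kg, wall and lid wholly of the paint's colour. Origin: centre of its underside, z up (yaw means nothing). Starts on the table between rack and robot, in a loose row with the other three blues.
- jar_light: Pot of LIGHT clear blue paint, second palest blue: closed screw-top pot, straight cylinder 40 mm in diameter, 62 mm tall, about 0.11 kg, wall and lid wholly of the paint's colour. Origin: centre of its underside, z up (yaw means nothing). Starts on the table between rack and robot, in a loose row with the other three blues.
- jar_mid: Pot of MID ultramarine paint, second darkest blue: closed screw-top pot, straight cylinder 40 mm in diameter, 62 mm tall, about 0.11 kg, wall and lid wholly of the paint's colour. Origin: centre of its underside, z up (yaw means nothing). Starts on the table between rack and robot, in a loose row with the other three blues.
- jar_deep: Pot of DEEP navy blue paint, darkest of the four blues: closed screw-top pot, straight cylinder 40 mm in diameter, 62 mm tall, about 0.11 kg, wall and lid wholly of the paint's colour. Origin: centre of its underside, z up (yaw means nothing). Starts on the table between rack and robot, in a loose row with the other three blues.
- jar_white: Pot of WHITE paint: closed screw-top pot, straight cylinder 40 mm in diameter, 62 mm tall, about 0.11 kg, wall and lid wholly of the paint's colour. Origin: centre of its underside, z up (yaw means nothing). Stands in one end well of the rack, left or right by turns, with the black pot in the other end well; it stays there.
- jar_black: Pot of BLACK paint: closed screw-top pot, straight cylinder 40 mm in diameter, 62 mm tall, about 0.11 kg, wall and lid wholly of the paint's colour. Origin: centre of its underside, z up (yaw means nothing). Stands in one end well of the rack, left or right by turns, with the white pot in the other end well; it stays there.
- cork_1: Round cork liner, 53 mm in diameter, 3 mm thick, fixed in the bottom of the leftmost (+y) inner well of the jar rack. Origin: centre of its underside, 9 mm above the table. The rack is one fixed board of pale wood, 76 mm deep, 400 mm long, 18 mm high, with a single row of six round wells; the white and black pots fill the end wells, the four inner wells are empty.
- cork_2: Round cork liner, 53 mm in diameter, 3 mm thick, fixed in the bottom of the second from left inner well of the jar rack. Origin: centre of its underside, 9 mm above the table. Wells are 56 mm across and 64 mm apart, centre to centre; a centred pot has 8 mm of play all round.
- cork_3: Round cork liner, 53 mm in diameter, 3 mm thick, fixed in the bottom of the third from left inner well of the jar rack. Origin: centre of its underside, 9 mm above the table. A pot stands on the cork's top, 12 mm above the table and 6 mm below the rack's upper face.
- cork_4: Round cork liner, 53 mm in diameter, 3 mm thick, fixed in the bottom of the rightmost (-y) inner well of the jar rack. Origin: centre of its underside, 9 mm above the table. Axes of all corks: y along the row (to the left), x across it, away from the robot; the row is turned at most 0.2 rad.
Not all that is in view belongs to the job. What is shaped like the jar_white but green or pink is not meant.

How it is judged:
By the outcome, as a careful person would: the job done as asked, in the order asked, and still so for the second after the job is handed in, with the robot touching nothing.
It also fails if it takes over 83 s, if anything falls off the work surface, if the arm or the gripper's body presses on something with over 40 N, if the wrist force passes 120 N, or if a joint passes its speed limit or range.

ROBOT

A 7-joint arm with a two-finger parallel gripper is mounted at the origin on the work surface. World frame = base frame: x ahead of the robot, y to its left, z up, the work surface at z = 0. Lengths are in mm, angles in rad, forces in N, time in s.
With the tool pointing down it reaches from about 425 to 950 mm from the base axis. Payload 4.7 kg.
Tool frame: the origin (TCP) lies at the very end of the fingers, on their centre line; the grasp point (between the pads) lies 19 mm behind it; z points along the fingers, y is the line along which they close (so a half turn about z gives the same grasp; the last joint's range is limited). The gripper opens to 87 mm and grips with 3 to 60 N. Pads are 19 mm wide; open, the fingers measure 117 mm over their backs; the gripper's body (75 mm by 190 mm) begins 51 mm behind the grasp point.
Start: joints at [-0.029, 0.469, -0.049, 1.532, 0.024, 1.141, -0.082], TCP at [675.018, 0.046, 222.573] pointing down, gripper open.
Joint ranges: [-2.59, 2.59], [-0.33, 1.99], [-1.39, 1.29], [0.1, 2.45], [-1.04, 4.18], [0.21, 1.99], [-2.66, 2.66]. Speed limits (rad/s): [2.57, 2.57, 3.14, 3.14, 3.14, 3.14, 3.14].

INTERFACE

Orientations are given as a unit quaternion [w, x, y, z].
In Python, from station import manip gives the robot as it stands.
- The arm moves only by the tool drive_tool, never from a script. Its argument "commands" is a list of rows, each an object with "slide": the shift along the tool's x, y, z in units of 0.15 m (1.0 is 0.15 m), a list of three; "twist": the turn about the tool's z in units of 2 rad (1.0 is 2 rad); "gripper": the finger opening in mm, from 0 to 87. A call has 1 to 8 rows; each row is the pose to reach, as a shift and turn from the pose commanded when the call began, along the tool's axes at that moment; what a row does not reach only later rows make up. A row lasts 1/8 s, in which the tool goes at most 62.5 mm and 10.7 degrees, less where a joint would pass 70% of its speed; a pose out of reach is approached as far as the arm can. A call with a number of a shift or a turn outside -1 to 1 is refused whole. A call with a gripper value outside its range is refused whole. The fingers move at their own pace and stop on an object; "squeeze" is the grip in N (left out, the last holds). Time passes only in rows, so rows that repeat a pose let the fingers close. It gives the time, the measured TCP pose, the force, the opening and the grip force at its end, in the units of the state.
- manip.get_obs(): the state, without advancing time (a new reading comes with each control period).
- manip.camera(name): name is "scene" or "side" or "wrist"; returns the picture (420x560x3 uint8, red, green, blue); there is no depth.
- manip.get_calibration(name): a dict with "fx", "fy", "cx", "cy" (pixels), "cam_to_world" (4x4, takes a point from camera to world coordinates); the wrist camera has in their place "T_tool_cam" (4x4, takes a point from camera to tool coordinates, whose origin is the TCP and whose axes are the flange's). Camera axes: x right, y down, z forward; pixel columns grow to the right and rows downward; lengths in mm; the calibration is good to about 2 mm. The wrist camera is an equidistant fisheye: a pixel r from the principal point sees the ray r / f radians off the axis. A picture is of the moment at which its call begins: read the wrist's pose just before it. get_calibration takes no time and is no camera call.
- manip.hand_in(): hands the job in; it is judged then, once.
The state is a dict: "time_s": time; "joints": joint angles; "dq": joint speeds; "effort": joint torques, N m; "position": TCP position; "eef_rot": TCP orientation; "force": force on the tool from outside, world axes, zero at the start; "ft_torque": the same for the moment, N m; "finger_gap": opening from 0.0 (shut) to 1.0 (fully open); "grip_force": force on a finger pad.
Only numpy, scipy, OpenCV 4.12 (cv2) and the standard library are available. Lean on these libraries where they do the work, as an engineer would, in place of code of your own. Each camera call takes 0.05 s, during which the arm holds its last target. There are 200 camera calls.

## Working session

There is one attempt and no reset: what is moved stays moved. The work goes in short steps, Python scripts to look and compute and a tool call to move; the robot and the scene stay as the last step left them, time stands still between calls to the robot, and variables do not carry over. Pictures are saved under pics/ and viewed, at most 14 in all, crops included, and the job is handed in when it is done.

Besides the shell and the picture viewer there is one more tool, called after "Call:" in YAML: its name, and indented under it one key for each argument. drive_tool: Moves the arm, as the interface text tells. Its arguments: {"type":"object","properties":{"commands":{"type":"array","items":{"type":"object","properties":{"slide":{"type":"array","items":{"type":"number","minimum":-1,"maximum":1}},"twist":{"type":"number","minimum":-1,"maximum":1},"gripper":{"type":"number"}}}},"squeeze":{"type":"number"}},"required":["commands"]}

```bash
mkdir -p pics; python3 - <<'E'
from station import manip
import cv2,json,numpy as np
o=manip.get_obs();print(o)
for n in("scene","side","wrist"):
    im=manip.camera(n);cv2.imwrite(f"pics/{n}0.png",im[:,:,::-1]);c=manip.get_calibration(n)
    print(n,{k:np.round(v,3).tolist() for k,v in c.items()if not isinstance(v,str)})
a=[cv2.imread(f"pics/{n}0.png") for n in("scene","side")]
E
ls
```

```text
{'time_s': 0.0, 'joints': array([-0.02892887,  0.46942681, -0.04859931,  1.53368041,  0.02410689,
        1.1410138 , -0.08233048]), 'dq': array([-2.55592261e-03, -5.43687248e-05,  2.01275671e-03,  5.46076569e-04,
       -7.78105189e-04, -9.27270323e-04,  2.87089561e-03]), 'effort': array([ 8.49551179e-05, -5.07972229e+01, -8.03461717e-02, -2.36155879e+01,
       -6.12773141e-02,  3.78107757e-02,  1.50727069e-04]), 'position': array([6.74400122e+02, 3.01111697e-02, 2.21515045e+02]), 'eef_rot': array([-6.59246776e-04,  7.07093545e-01,  7.07119351e-01, -7.13184158e-04]), 'force': array([ 0.2992247 , -0.10820771,  0.33371411]), 'ft_torque': array([-0.10375373,  0.01049905,  0.01423585]), 'grip_force': 0.0, 'finger_gap': 0.9986925840661957}
scene {'fx': 527.196, 'fy': 527.196, 'cx': 281.442, 'cy': 216.381, 'cam_to_world': [[-0.579, 0.6, -0.553, 1113.002], [0.816, 0.419, -0.399, 400.399], [-0.007, -0.682, -0.732, 754.552], [0.0, 0.0, 0.0, 1.0]]}
side {'fx': 386.531, 'fy': 386.531, 'cx': 273.132, 'cy': 215.509, 'cam_to_world': [[0.843, -0.383, 0.379, 324.05], [-0.538, -0.618, 0.573, -346.966], [0.015, -0.687, -0.726, 530.492], [0.0, 0.0, 0.0, 1.0]]}
wrist {'fx': 325.192, 'fy': 325.192, 'cx': 276.768, 'cy': 210.033, 'T_tool_cam': [[-0.002, -0.962, -0.271, 74.857], [1.0, -0.001, -0.001, -0.243], [0.001, -0.271, 0.962, -161.985], [0.0, 0.0, 0.0, 1.0]]}
pics
```

View pics/scene0.png

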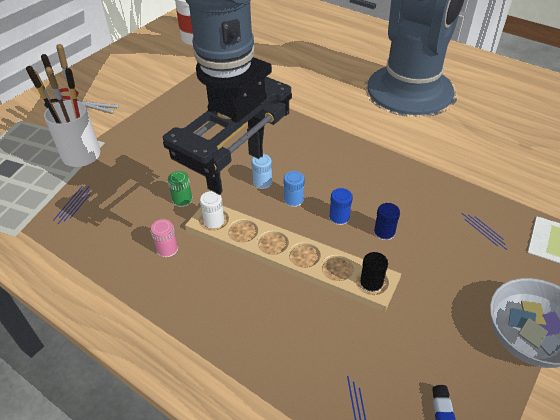

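View pics/wrist0.png

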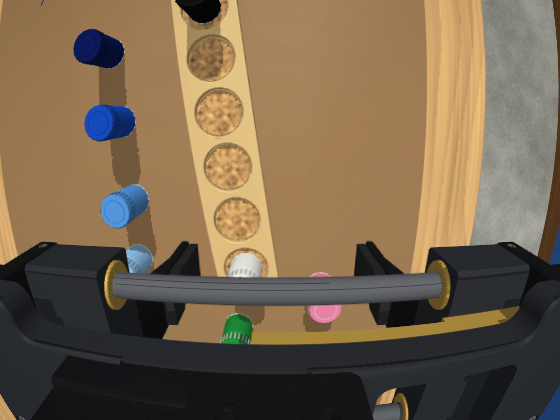

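The scene picture shows the row of blues at pixels (262,172), (293,188), (341,206) and (387,221). White is at (211,210) and black at (374,271), which is the +y end. The wells lie at (243,230), (272,242), (304,254) and (338,267). Next I'll measure these.

```bash
cat > h.py <<'E'
import cv2,numpy as np
from station import manip
HSV=dict(pale=((95,60,140),(108,150,255)),light=((103,140,120),(112,255,255)),mid=((112,150,110),(125,255,255)),deep=((112,120,30),(125,255,109)))
def project(n,P):
    c=manip.get_calibration(n);P=np.atleast_2d(P)
    if n!="wrist": M=np.array(c["cam_to_world"])
    q=(P-M[:3,3])@M[:3,:3]
    return q[:,:2]/q[:,2:]*c["fx"]+[c["cx"],c["cy"]]
def ray(n,uv,z):
    c=manip.get_calibration(n);M=np.array(c["cam_to_world"])
    d=M[:3,:3]@[(uv[0]-c["cx"])/c["fx"],(uv[1]-c["cy"])/c["fy"],1]
    return M[:3,3]+d*(z-M[2,3])/d[2]
t=np.linspace(0,2*np.pi,60)
def jarmask_centre(n,x,y,z0=0):
    P=[[x+20*np.cos(a),y+20*np.sin(a),z0+z] for a in t for z in(0,62)]
    h=cv2.convexHull(project(n,P).astype(np.float32));m=cv2.moments(h);return np.array([m["m10"],m["m01"]])/m["m00"]
def solve(n,uv,z0=0):
    from scipy.optimize import fsolve
    g=ray(n,uv,z0+31)[:2]
    return fsolve(lambda p:jarmask_centre(n,*p,z0)-uv,g)
def blobs(img,name):
    hsv=cv2.cvtColor(img,cv2.COLOR_RGB2HSV);m=cv2.inRange(hsv,*HSV[name])
    m=cv2.morphologyEx(m,cv2.MORPH_CLOSE,np.ones((5,5)))
    k,l,s,c=cv2.connectedComponentsWithStats(m)
    return [(s[i].tolist(),c[i]) for i in range(1,k) if s[i,4]>150]
E
python3 - <<'E'
from h import *
for n in("scene","side"):
    im=cv2.imread(f"pics/{n}0.png")[:,:,::-1].copy()
    if n=="scene":
        hsv=cv2.cvtColor(im,cv2.COLOR_RGB2HSV)
        for p in[(262,172),(293,190),(341,208),(387,223)]:print(hsv[p[1],p[0]])
    for k in HSV:
        for s,c in blobs(im,k):print(n,k,s,solve(n,c).round(1))
for p in[(243,230),(272,242),(304,254),(338,267)]:print(ray("scene",p,14).round(1))
E
```

```text
[105  95 213]
[107 144 184]
[112 188 148]
[115 205  77]
scene pale [252, 154, 20, 34, 567] [486.7 -98.8]
scene pale [284, 171, 21, 35, 590] [489.8 -17.2]
scene light [284, 171, 20, 34, 596] [490.1 -19.2]
scene light [331, 188, 21, 35, 565] [477.6  82.5]
scene mid [330, 188, 22, 35, 643] [478.8  81.7]
scene mid [347, 376, 19, 44, 380] [797.8 299.6]
scene deep [375, 203, 25, 36, 685] [463.2 172.1]
side pale [257, 282, 28, 24, 501] [494.7 -86.6]
side light [34, 13, 61, 26, 923] [ 462.9 1128.2]
side light [233, 244, 24, 19, 372] [ 4.995e+02 -2.000e-01]
side mid [34, 13, 61, 26, 890] [ 460.8 1125.9]
side mid [198, 208, 23, 16, 283] [487.5 106.5]
side deep [41, 28, 68, 47, 2069] [451.6 908.1]
side deep [169, 181, 20, 33, 309] [465.9 186.8]
side deep [198, 216, 25, 30, 451] [473.8  68.2]
[623.2 -42.   14. ]
[615.8  19.9  14. ]
[605.6  83.7  14. ]
[595.7 148.9  14. ]
```

View pics/side0.png

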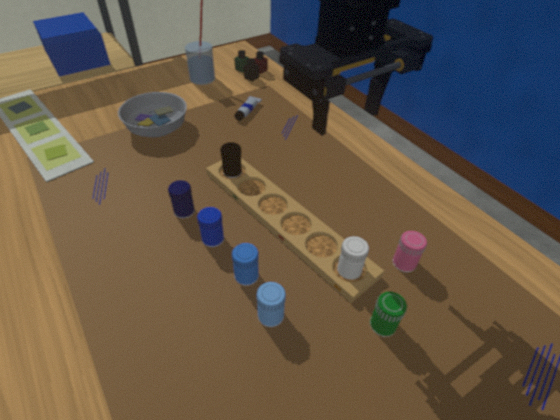

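The side picture shows the same order. Pale is at (271,304), light at (246,264), mid at (210,226) and deep at (181,199). The wells are at (252,187), (272,204), (296,224) and (321,245). I'll refine the positions using both cameras and a rigid-row fit.

```bash
python3 - <<'E'
from h import *
S={"scene":[(262,172),(293,188),(341,206),(387,221)],"side":[(271,304),(246,264),(210,226),(181,199)]}
W={"scene":[(338,267),(304,254),(272,242),(243,230)],"side":[(252,187),(272,204),(296,224),(321,245)]}
ims={}
for n in S:
    im=cv2.imread(f"pics/{n}0.png")[:,:,::-1].copy();ims[n]=im
    hsv=cv2.cvtColor(im,cv2.COLOR_RGB2HSV);m=cv2.inRange(hsv,(95,60,25),(128,255,255))
    k,l,s,c=cv2.connectedComponentsWithStats(cv2.morphologyEx(m,cv2.MORPH_CLOSE,np.ones((5,5))))
    for nm,p in zip(HSV,S[n]):
        i=l[p[1],p[0]];print(n,nm,s[i],solve(n,c[i]).round(1))
A=np.vstack([[ray(n,p,14)[:2] for p in W[n]] for n in W]);k=np.tile([0,1,2,3],2)
print(A.round(1).tolist())
# rigid fit
from scipy.optimize import least_squares
f=lambda q:np.c_[q[0]-(1.5-k)*64*np.sin(q[2]),q[1]+(1.5-k)*64*np.cos(q[2])]
r=least_squares(lambda q:(f(q)-A).ravel(),[600,50,0.1]);q=r.x
print(q,np.abs(r.fun).max());print("wells 1..4",f(q)[:4].round(1))
# overlay check
out=[]
for n,(x0,y0,w,h) in{"scene":(170,140,250,170),"side":(150,130,250,215)}.items():
    im=ims[n][:,:,::-1].copy()
    im=cv2.resize(im[y0:y0+h,x0:x0+w],None,fx=3,fy=3)if 0 else im
    s=3;im=cv2.resize(im[y0:y0+h,x0:x0+w],None,fx=s,fy=s)
    R=np.array([[np.cos(q[2]),-np.sin(q[2])],[np.sin(q[2]),np.cos(q[2])]])
    poly=[np.c_[np.array([[-38,-200],[38,-200],[38,200],[-38,200]])@R.T+q[:2],[18]*4]]
    poly+=[np.c_[c[0]+28*np.cos(t),c[1]+28*np.sin(t),0*t+18] for c in f(q)[:4]]
    for P in poly: cv2.polylines(im,[((project(n,P)-[x0,y0])*s).astype(np.int32)],True,(0,0,255),1)
    out.append(cv2.resize(im,(750,int(h*3)))[:600])
cv2.imwrite("pics/ov_scene.png",out[0]);cv2.imwrite("pics/ov_side.png",out[1])
E
```

```text
scene pale [252 154  20  34 584] [486.2 -99.6]
scene light [284 171  21  35 645] [490.5 -18.4]
scene mid [329 188  24  36 682] [479.4  82. ]
scene deep [374 203  26  36 716] [463.7 172.2]
side pale [ 257  282   28   44 1031] [ 485.7 -100.3]
side light [232 243  26  42 928] [490.6 -18. ]
side mid [197 207  26  39 816] [479.2  82.8]
side deep [169 181  24  36 625] [463.9 173.6]
[[595.7, 148.9], [605.6, 83.7], [615.8, 19.9], [623.2, -42.0], [599.9, 148.0], [608.0, 87.1], [617.4, 21.2], [626.1, -41.5]]
[6.11481467e+02 5.31552815e+01 1.41190198e-01] 2.270786869789248
wells 1..4 [[598.  148.2]
 [607.   84.8]
 [616.   21.5]
 [625.  -41.9]]h.py:20: RuntimeWarning: The iteration is not making good progress, as measured by the 
 improvement from the last ten iterations.
  return fsolve(lambda p:jarmask_centre(n,*p,z0)-uv,g)
```

View pics/ov_scene.png

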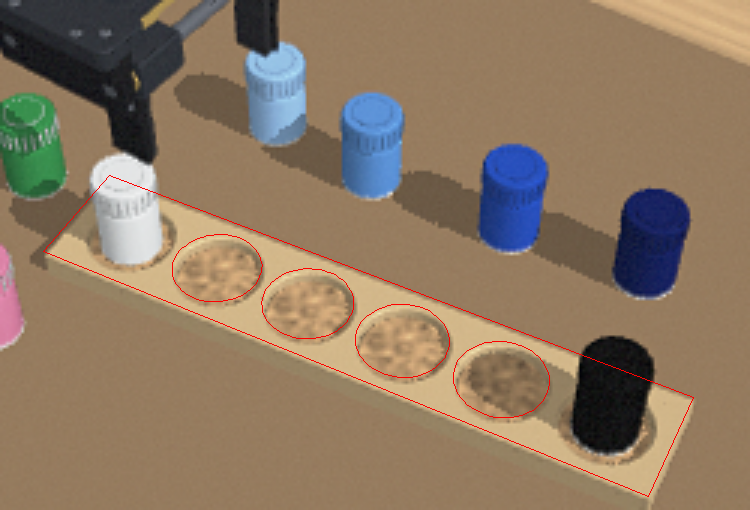

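View pics/ov_side.png

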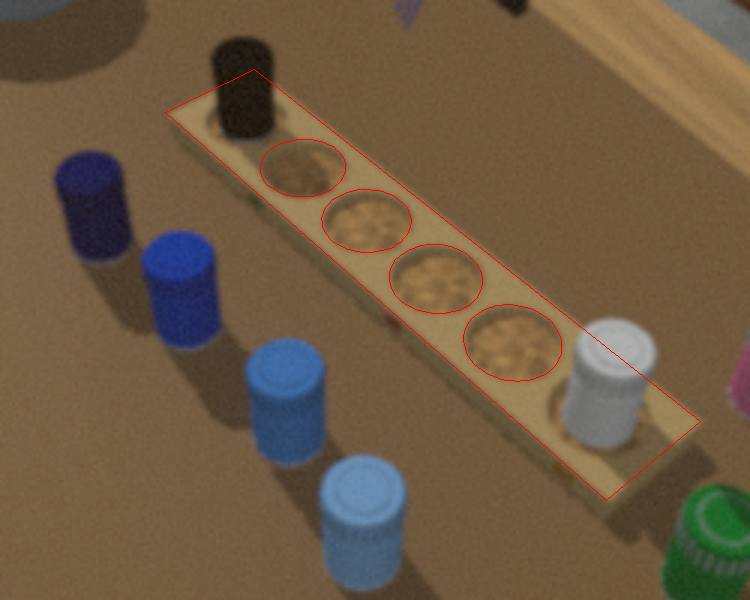

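The overlays match the rims within about 2 mm, and the pots agree between the cameras within 1.5 mm. Deep is at (464,173), mid (479,82), light (490.5,-18) and pale (486,-100). The wells, from the black end, are at about (599,148), (608,85), (617,21.5) and (626,-42). I'll start with light, which goes in well 3.

Call:
drive_tool:
  commands:
    - {"slide": [-0.12, -1.0, 0.75], "gripper": 87}
    - {"slide": [-0.12, -1.0, 0.75], "gripper": 87}
    - {"slide": [-0.12, -1.0, 0.75], "gripper": 87}
    - {"slide": [-0.12, -1.0, 0.75], "gripper": 87}
    - {"slide": [-0.12, -1.0, 0.75], "gripper": 87}
    - {"slide": [-0.12, -1.0, 0.75], "gripper": 87}
  squeeze: 15

```text
invalid input at $.commands[0]: expected keys slide, twist, gripper
```

Call:
drive_tool:
  commands:
    - {"slide": [0, -0.23, 0]}
    - {"slide": [0, -0.23, 0.2]}
    - {"slide": [0, -0.23, 0.4]}
    - {"slide": [0, -0.23, 0.567]}
    - {"slide": [0, -0.23, 0.567]}
    - {"slide": [0, -0.23, 0.567]}

```text
invalid input at $.commands[0]: expected keys slide, twist, gripper
```

Call:
drive_tool:
  commands:
    - {"slide": [-0.12, -1.0, 0.75], "twist": 0, "gripper": 87}
    - {"slide": [-0.12, -1.0, 0.75], "twist": 0, "gripper": 87}
    - {"slide": [-0.12, -1.0, 0.75], "twist": 0, "gripper": 87}
    - {"slide": [-0.12, -1.0, 0.75], "twist": 0, "gripper": 87}
    - {"slide": [-0.12, -1.0, 0.75], "twist": 0, "gripper": 87}
    - {"slide": [-0.12, -1.0, 0.75], "twist": 0, "gripper": 87}
  squeeze: 15

```text
time_s: 0.9
position: [527.4, -17.7, 111.2]
eef_rot: [0.001, 0.707, 0.707, 0.001]
force: [-0.0, 0.6, -0.1]
finger_gap: 0.995
grip_force: 0.0
```

Call:
drive_tool:
  commands:
    - {"slide": [0, -0.23, 0], "twist": 0, "gripper": 87}
    - {"slide": [0, -0.23, 0.2], "twist": 0, "gripper": 87}
    - {"slide": [0, -0.23, 0.4], "twist": 0, "gripper": 87}
    - {"slide": [0, -0.23, 0.567], "twist": 0, "gripper": 87}
    - {"slide": [0, -0.23, 0.567], "twist": 0, "gripper": 87}
    - {"slide": [0, -0.23, 0.567], "twist": 0, "gripper": 87}
    - {"slide": [0, -0.23, 0.567], "twist": 0, "gripper": 87}

```text
time_s: 1.78
position: [491.9, -17.9, 26.2]
eef_rot: [0.001, 0.707, 0.707, 0.001]
force: [0.7, -0.4, 0.5]
finger_gap: 1.001
grip_force: 0.0
```

Call:
drive_tool:
  commands:
    - {"slide": [0, 0, 0], "twist": 0, "gripper": 36}
    - {"slide": [0, 0, 0], "twist": 0, "gripper": 36}
    - {"slide": [0, 0, 0], "twist": 0, "gripper": 36}
    - {"slide": [0, 0, 0], "twist": 0, "gripper": 36}
    - {"slide": [0, 0, 0], "twist": 0, "gripper": 36}
    - {"slide": [0, 0, 0], "twist": 0, "gripper": 36}

```text
time_s: 2.52
position: [490.6, -17.9, 25.0]
eef_rot: [0.0, 0.707, 0.707, 0.0]
force: [0.9, 0.9, -0.9]
finger_gap: 0.458
grip_force: 15.0
```

Call:
drive_tool:
  commands:
    - {"slide": [0, 0, -0.1], "twist": 0, "gripper": 36}
    - {"slide": [0, 0, -0.3], "twist": 0, "gripper": 36}
    - {"slide": [0.05, 0.15, -0.43], "twist": 0, "gripper": 36}
    - {"slide": [0.13, 0.4, -0.43], "twist": 0, "gripper": 36}
    - {"slide": [0.2, 0.65, -0.43], "twist": 0, "gripper": 36}
    - {"slide": [0.263, 0.843, -0.43], "twist": 0, "gripper": 36}
    - {"slide": [0.263, 0.843, -0.43], "twist": 0, "gripper": 36}
    - {"slide": [0.263, 0.843, -0.43], "twist": 0, "gripper": 36}

```text
time_s: 3.52
position: [616.0, 21.1, 89.7]
eef_rot: [-0.0, 0.707, 0.707, -0.001]
force: [-0.8, -0.0, -1.4]
finger_gap: 0.456
grip_force: 15.0
```

```bash
python3 - <<'E'
from h import *
a=manip.camera("side")
cv2.imwrite("pics/a.png",cv2.resize(a[100:330,150:420,::-1],None,fx=2.6,fy=2.6))
E
```

```text
(no output)
```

View pics/a.png

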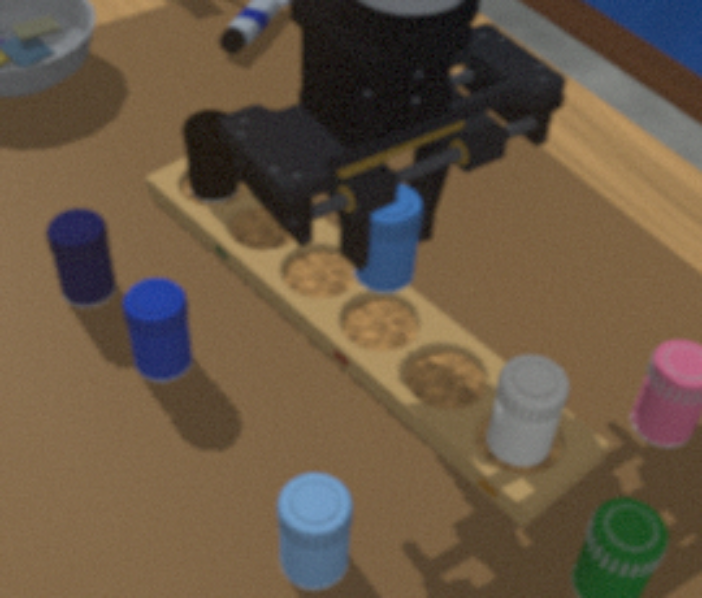

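The pot is held upright above the third well, its bottom at about (390,285) and the well at (380,322). Lowering it slowly now.

Call:
drive_tool:
  commands:
    - {"slide": [0, 0, 0.12], "twist": 0, "gripper": 36}
    - {"slide": [0, 0, 0.24], "twist": 0, "gripper": 36}
    - {"slide": [0, 0, 0.31], "twist": 0, "gripper": 36}
    - {"slide": [0, 0, 0.33], "twist": 0, "gripper": 36}
    - {"slide": [0, 0, 0.343], "twist": 0, "gripper": 36}
    - {"slide": [0, 0, 0.343], "twist": 0, "gripper": 36}
    - {"slide": [0, 0, 0.343], "twist": 0, "gripper": 36}

```text
time_s: 4.45
position: [617.4, 21.5, 38.6]
eef_rot: [0.0, 0.707, 0.707, 0.0]
force: [0.5, -0.2, -0.9]
finger_gap: 0.453
grip_force: 15.0
```

Call:
drive_tool:
  commands:
    - {"slide": [0, 0, 0.006], "twist": 0, "gripper": 36}
    - {"slide": [0, 0, 0.012], "twist": 0, "gripper": 36}
    - {"slide": [0, 0, 0.012], "twist": 0, "gripper": 36}

```text
time_s: 4.82
position: [617.2, 21.5, 37.0]
eef_rot: [0.0, 0.707, 0.707, 0.0]
force: [-1.1, -1.3, 5.7]
finger_gap: 0.456
grip_force: 15.0
```

It touched at 5.7 N. Releasing and moving to the pale pot.

Call:
drive_tool:
  commands:
    - {"slide": [0, 0, 0], "twist": 0, "gripper": 44}
    - {"slide": [0, 0, 0], "twist": 0, "gripper": 60}
    - {"slide": [0, 0, 0], "twist": 0, "gripper": 70}
    - {"slide": [0, 0, 0], "twist": 0, "gripper": 70}
    - {"slide": [0, 0, -0.2], "twist": 0, "gripper": 70}
    - {"slide": [0, 0, -0.5], "twist": 0, "gripper": 70}
    - {"slide": [0, 0, -0.5], "twist": 0, "gripper": 70}

```text
time_s: 5.7
position: [619.8, 21.8, 115.1]
eef_rot: [0.003, 0.707, 0.707, 0.003]
force: [0.1, 1.8, 0.0]
finger_gap: 0.8
grip_force: 0.0
```

Call:
drive_tool:
  commands:
    - {"slide": [-0.81, -0.873, 0], "twist": 0, "gripper": 87}
    - {"slide": [-0.81, -0.873, 0], "twist": 0, "gripper": 87}
    - {"slide": [-0.81, -0.873, 0], "twist": 0, "gripper": 87}
    - {"slide": [-0.81, -0.873, 0], "twist": 0, "gripper": 87}
    - {"slide": [-0.81, -0.873, 0], "twist": 0, "gripper": 87}
    - {"slide": [-0.81, -0.873, 0], "twist": 0, "gripper": 87}

```text
time_s: 6.45
position: [487.1, -98.8, 111.1]
eef_rot: [-0.0, 0.706, 0.708, 0.0]
force: [-0.2, 0.1, -0.4]
finger_gap: 1.002
grip_force: 0.0
```

Call:
drive_tool:
  commands:
    - {"slide": [0, 0, 0.2], "twist": 0, "gripper": 87}
    - {"slide": [0, 0, 0.4], "twist": 0, "gripper": 87}
    - {"slide": [0, 0, 0.575], "twist": 0, "gripper": 87}
    - {"slide": [0, 0, 0.575], "twist": 0, "gripper": 87}
    - {"slide": [0, 0, 0.575], "twist": 0, "gripper": 87}
    - {"slide": [0, 0, 0.575], "twist": 0, "gripper": 60}
    - {"slide": [0, 0, 0.575], "twist": 0, "gripper": 36}
    - {"slide": [0, 0, 0.575], "twist": 0, "gripper": 36}

```text
time_s: 7.45
position: [486.3, -100.1, 25.5]
eef_rot: [0.0, 0.707, 0.707, 0.0]
force: [-0.1, 0.2, 1.2]
finger_gap: 0.744
grip_force: 0.0
```

Call:
drive_tool:
  commands:
    - {"slide": [0, 0, 0], "twist": 0, "gripper": 36}
    - {"slide": [0, 0, 0], "twist": 0, "gripper": 36}
    - {"slide": [0, 0, 0], "twist": 0, "gripper": 36}

```text
time_s: 7.82
position: [485.9, -100.0, 25.0]
eef_rot: [-0.0, 0.707, 0.707, -0.0]
force: [0.5, 0.3, 0.5]
finger_gap: 0.46
grip_force: 15.0
```

```bash
python3 - <<'E'
from h import *
a=manip.camera("side")
cv2.imwrite("pics/b.png",cv2.resize(a[100:330,150:420,::-1],None,fx=2.6,fy=2.6))
E
```

```text
(no output)
```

View pics/b.png

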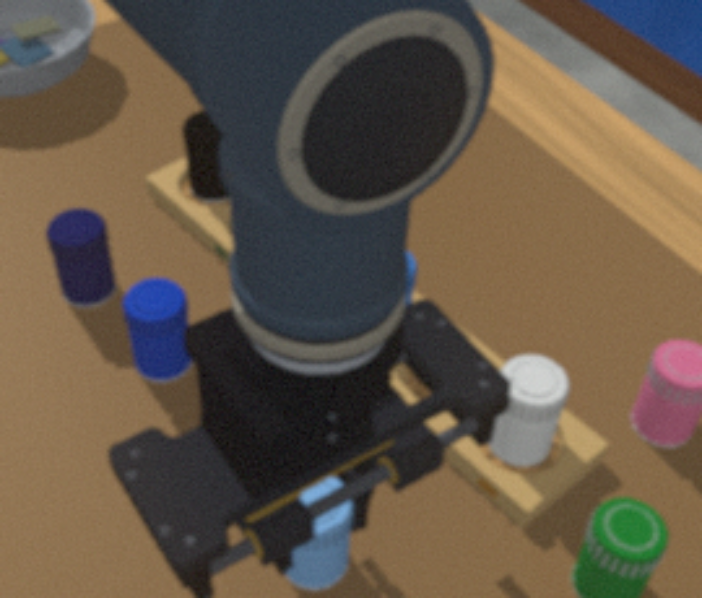

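The pale pot is gripped at (318,540) with its neighbours undisturbed. I'll carry it to well 4.

Call:
drive_tool:
  commands:
    - {"slide": [0, 0, -0.1], "twist": 0, "gripper": 36}
    - {"slide": [0, 0, -0.3], "twist": 0, "gripper": 36}
    - {"slide": [0.07, 0.17, -0.43], "twist": 0, "gripper": 36}
    - {"slide": [0.18, 0.43, -0.43], "twist": 0, "gripper": 36}
    - {"slide": [0.29, 0.7, -0.43], "twist": 0, "gripper": 36}
    - {"slide": [0.387, 0.933, -0.43], "twist": 0, "gripper": 36}
    - {"slide": [0.387, 0.933, -0.43], "twist": 0, "gripper": 36}
    - {"slide": [0.387, 0.933, -0.43], "twist": 0, "gripper": 36}

```text
time_s: 8.88
position: [625.0, -42.5, 89.6]
eef_rot: [-0.0, 0.707, 0.707, -0.001]
force: [-0.2, -0.5, -0.4]
finger_gap: 0.455
grip_force: 15.0
```

Call:
drive_tool:
  commands:
    - {"slide": [0, 0, 0.12], "twist": 0, "gripper": 36}
    - {"slide": [0, 0, 0.24], "twist": 0, "gripper": 36}
    - {"slide": [0, 0, 0.31], "twist": 0, "gripper": 36}
    - {"slide": [0, 0, 0.33], "twist": 0, "gripper": 36}
    - {"slide": [0, 0, 0.343], "twist": 0, "gripper": 36}
    - {"slide": [0, 0, 0.343], "twist": 0, "gripper": 36}
    - {"slide": [0, 0, 0.343], "twist": 0, "gripper": 36}

```text
time_s: 9.75
position: [626.4, -42.0, 38.5]
eef_rot: [0.0, 0.707, 0.707, 0.0]
force: [-0.3, 0.8, -1.1]
finger_gap: 0.456
grip_force: 15.0
```

Call:
drive_tool:
  commands:
    - {"slide": [0, 0, 0.006], "twist": 0, "gripper": 36}
    - {"slide": [0, 0, 0.012], "twist": 0, "gripper": 36}
    - {"slide": [0, 0, 0.012], "twist": 0, "gripper": 36}

```text
time_s: 10.12
position: [626.2, -41.9, 37.0]
eef_rot: [0.0, 0.707, 0.707, 0.0]
force: [-1.9, 1.0, 4.1]
finger_gap: 0.455
grip_force: 15.0
```

Call:
drive_tool:
  commands:
    - {"slide": [0, 0, 0], "twist": 0, "gripper": 44}
    - {"slide": [0, 0, 0], "twist": 0, "gripper": 60}
    - {"slide": [0, 0, 0], "twist": 0, "gripper": 70}
    - {"slide": [0, 0, 0], "twist": 0, "gripper": 70}
    - {"slide": [0, 0, -0.2], "twist": 0, "gripper": 70}
    - {"slide": [0, 0, -0.5], "twist": 0, "gripper": 70}
    - {"slide": [0, 0, -0.5], "twist": 0, "gripper": 70}
    - {"slide": [0, 0, -0.5], "twist": 0, "gripper": 70}

```text
time_s: 11.12
position: [625.5, -42.0, 110.9]
eef_rot: [-0.0, 0.707, 0.707, -0.0]
force: [0.2, -0.1, -1.6]
finger_gap: 0.806
grip_force: 0.0
```

Call:
drive_tool:
  commands:
    - {"slide": [0.827, -0.98, 0], "twist": 0, "gripper": 87}
    - {"slide": [0.827, -0.98, 0], "twist": 0, "gripper": 87}
    - {"slide": [0.827, -0.98, 0], "twist": 0, "gripper": 87}
    - {"slide": [0.827, -0.98, 0], "twist": 0, "gripper": 87}
    - {"slide": [0.827, -0.98, 0], "twist": 0, "gripper": 87}
    - {"slide": [0.827, -0.98, 0], "twist": 0, "gripper": 87}
    - {"slide": [0.827, -0.98, 0], "twist": 0, "gripper": 87}

```text
time_s: 12.0
position: [479.9, 81.0, 111.0]
eef_rot: [0.0, 0.708, 0.706, -0.0]
force: [1.1, 0.5, -0.7]
finger_gap: 1.003
grip_force: 0.0
```

Call:
drive_tool:
  commands:
    - {"slide": [0, 0, 0.2], "twist": 0, "gripper": 87}
    - {"slide": [0, 0, 0.4], "twist": 0, "gripper": 87}
    - {"slide": [0, 0, 0.575], "twist": 0, "gripper": 87}
    - {"slide": [0, 0, 0.575], "twist": 0, "gripper": 87}
    - {"slide": [0, 0, 0.575], "twist": 0, "gripper": 87}
    - {"slide": [0, 0, 0.575], "twist": 0, "gripper": 60}
    - {"slide": [0, 0, 0.575], "twist": 0, "gripper": 36}
    - {"slide": [0, 0, 0.575], "twist": 0, "gripper": 36}

```text
time_s: 13.0
position: [479.2, 82.1, 25.5]
eef_rot: [0.0, 0.707, 0.707, 0.0]
force: [-0.6, -0.5, -0.8]
finger_gap: 0.745
grip_force: 0.0
```

Call:
drive_tool:
  commands:
    - {"slide": [0, 0, 0], "twist": 0, "gripper": 36}
    - {"slide": [0, 0, 0], "twist": 0, "gripper": 36}
    - {"slide": [0, 0, 0], "twist": 0, "gripper": 36}

```text
time_s: 13.38
position: [479.2, 82.2, 25.0]
eef_rot: [0.0, 0.707, 0.707, 0.0]
force: [1.5, 0.3, 0.2]
finger_gap: 0.454
grip_force: 15.0
```

```bash
python3 - <<'E'
from h import *
a=manip.camera("scene")
cv2.imwrite("pics/c.png",cv2.resize(a[130:320,150:430,::-1],None,fx=2.6,fy=2.6))
E
```

```text
(no output)
```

View pics/c.png

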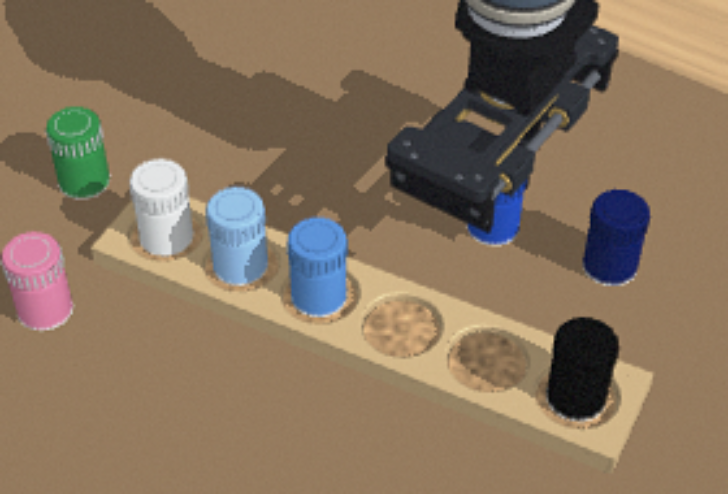

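Pale (238,240) and light (317,268) stand upright next to white, and mid is gripped. Mid goes to well 2.

Call:
drive_tool:
  commands:
    - {"slide": [0, 0, -0.1], "twist": 0, "gripper": 36}
    - {"slide": [0, 0, -0.3], "twist": 0, "gripper": 36}
    - {"slide": [0.0, 0.17, -0.43], "twist": 0, "gripper": 36}
    - {"slide": [0.01, 0.43, -0.43], "twist": 0, "gripper": 36}
    - {"slide": [0.02, 0.68, -0.43], "twist": 0, "gripper": 36}
    - {"slide": [0.02, 0.86, -0.43], "twist": 0, "gripper": 36}
    - {"slide": [0.02, 0.86, -0.43], "twist": 0, "gripper": 36}
    - {"slide": [0.02, 0.86, -0.43], "twist": 0, "gripper": 36}

```text
time_s: 14.42
position: [606.7, 85.1, 89.6]
eef_rot: [-0.001, 0.707, 0.707, -0.001]
force: [-0.9, -0.1, -0.4]
finger_gap: 0.458
grip_force: 15.0
```

Call:
drive_tool:
  commands:
    - {"slide": [0, 0, 0.12], "twist": 0, "gripper": 36}
    - {"slide": [0, 0, 0.24], "twist": 0, "gripper": 36}
    - {"slide": [0, 0, 0.31], "twist": 0, "gripper": 36}
    - {"slide": [0, 0, 0.33], "twist": 0, "gripper": 36}
    - {"slide": [0, 0, 0.343], "twist": 0, "gripper": 36}
    - {"slide": [0, 0, 0.343], "twist": 0, "gripper": 36}
    - {"slide": [0, 0, 0.343], "twist": 0, "gripper": 36}

```text
time_s: 15.3
position: [608.3, 85.2, 38.5]
eef_rot: [0.0, 0.707, 0.707, 0.0]
force: [-0.2, -0.5, -0.7]
finger_gap: 0.452
grip_force: 15.0
```

Call:
drive_tool:
  commands:
    - {"slide": [0, 0, 0.006], "twist": 0, "gripper": 36}
    - {"slide": [0, 0, 0.012], "twist": 0, "gripper": 36}
    - {"slide": [0, 0, 0.012], "twist": 0, "gripper": 36}

```text
time_s: 15.68
position: [608.2, 85.1, 37.0]
eef_rot: [0.0, 0.707, 0.707, 0.0]
force: [-1.6, -1.0, 5.2]
finger_gap: 0.456
grip_force: 15.0
```

Call:
drive_tool:
  commands:
    - {"slide": [0, 0, 0], "twist": 0, "gripper": 44}
    - {"slide": [0, 0, 0], "twist": 0, "gripper": 60}
    - {"slide": [0, 0, 0], "twist": 0, "gripper": 70}
    - {"slide": [0, 0, 0], "twist": 0, "gripper": 70}
    - {"slide": [0, 0, -0.2], "twist": 0, "gripper": 70}
    - {"slide": [0, 0, -0.5], "twist": 0, "gripper": 70}
    - {"slide": [0, 0, -0.5], "twist": 0, "gripper": 70}
    - {"slide": [0, 0, -0.5], "twist": 0, "gripper": 70}

```text
time_s: 16.68
position: [607.5, 85.0, 110.9]
eef_rot: [-0.0, 0.707, 0.707, -0.0]
force: [-1.9, 0.0, -1.0]
finger_gap: 0.804
grip_force: 0.0
```

Call:
drive_tool:
  commands:
    - {"slide": [0.587, -0.96, 0], "twist": 0, "gripper": 87}
    - {"slide": [0.587, -0.96, 0], "twist": 0, "gripper": 87}
    - {"slide": [0.587, -0.96, 0], "twist": 0, "gripper": 87}
    - {"slide": [0.587, -0.96, 0], "twist": 0, "gripper": 87}
    - {"slide": [0.587, -0.96, 0], "twist": 0, "gripper": 87}
    - {"slide": [0.587, -0.96, 0], "twist": 0, "gripper": 87}
    - {"slide": [0.587, -0.96, 0], "twist": 0, "gripper": 87}

```text
time_s: 17.55
position: [464.7, 172.4, 111.0]
eef_rot: [0.0, 0.708, 0.706, -0.0]
force: [0.5, -0.8, -0.2]
finger_gap: 1.0
grip_force: 0.0
```

Call:
drive_tool:
  commands:
    - {"slide": [0, 0, 0.2], "twist": 0, "gripper": 87}
    - {"slide": [0, 0, 0.4], "twist": 0, "gripper": 87}
    - {"slide": [0, 0, 0.575], "twist": 0, "gripper": 87}
    - {"slide": [0, 0, 0.575], "twist": 0, "gripper": 87}
    - {"slide": [0, 0, 0.575], "twist": 0, "gripper": 87}
    - {"slide": [0, 0, 0.575], "twist": 0, "gripper": 60}
    - {"slide": [0, 0, 0.575], "twist": 0, "gripper": 36}
    - {"slide": [0, 0, 0.575], "twist": 0, "gripper": 36}

```text
time_s: 18.55
position: [464.2, 173.3, 25.5]
eef_rot: [0.0, 0.707, 0.707, 0.0]
force: [-0.8, 0.6, 0.2]
finger_gap: 0.739
grip_force: 0.0
```

Call:
drive_tool:
  commands:
    - {"slide": [0, 0, 0], "twist": 0, "gripper": 36}
    - {"slide": [0, 0, 0], "twist": 0, "gripper": 36}
    - {"slide": [0, 0, 0], "twist": 0, "gripper": 36}

```text
time_s: 18.92
position: [464.1, 173.2, 25.0]
eef_rot: [0.0, 0.707, 0.707, 0.0]
force: [-0.3, 0.6, 0.3]
finger_gap: 0.452
grip_force: 15.0
```

Call:
drive_tool:
  commands:
    - {"slide": [0, 0, -0.1], "twist": 0, "gripper": 36}
    - {"slide": [0, 0, -0.3], "twist": 0, "gripper": 36}
    - {"slide": [-0.05, 0.17, -0.43], "twist": 0, "gripper": 36}
    - {"slide": [-0.1, 0.43, -0.43], "twist": 0, "gripper": 36}
    - {"slide": [-0.15, 0.69, -0.43], "twist": 0, "gripper": 36}
    - {"slide": [-0.167, 0.9, -0.43], "twist": 0, "gripper": 36}
    - {"slide": [-0.167, 0.9, -0.43], "twist": 0, "gripper": 36}
    - {"slide": [-0.167, 0.9, -0.43], "twist": 0, "gripper": 36}

```text
time_s: 19.92
position: [597.9, 148.3, 89.6]
eef_rot: [-0.0, 0.707, 0.707, -0.0]
force: [-0.8, 0.4, -1.3]
finger_gap: 0.45
grip_force: 15.0
```

Call:
drive_tool:
  commands:
    - {"slide": [0, 0, 0.12], "twist": 0, "gripper": 36}
    - {"slide": [0, 0, 0.24], "twist": 0, "gripper": 36}
    - {"slide": [0, 0, 0.31], "twist": 0, "gripper": 36}
    - {"slide": [0, 0, 0.33], "twist": 0, "gripper": 36}
    - {"slide": [0, 0, 0.343], "twist": 0, "gripper": 36}
    - {"slide": [0, 0, 0.343], "twist": 0, "gripper": 36}
    - {"slide": [0, 0, 0.343], "twist": 0, "gripper": 36}

```text
time_s: 20.8
position: [599.4, 148.2, 38.6]
eef_rot: [0.0, 0.707, 0.707, 0.0]
force: [0.4, -1.2, -0.7]
finger_gap: 0.451
grip_force: 15.0
```

Call:
drive_tool:
  commands:
    - {"slide": [0, 0, 0.006], "twist": 0, "gripper": 36}
    - {"slide": [0, 0, 0.012], "twist": 0, "gripper": 36}
    - {"slide": [0, 0, 0.012], "twist": 0, "gripper": 36}

```text
time_s: 21.18
position: [599.2, 148.1, 37.0]
eef_rot: [0.0, 0.707, 0.707, 0.0]
force: [-0.9, -0.6, 5.2]
finger_gap: 0.456
grip_force: 15.0
```

Call:
drive_tool:
  commands:
    - {"slide": [0, 0, 0], "twist": 0, "gripper": 44}
    - {"slide": [0, 0, 0], "twist": 0, "gripper": 60}
    - {"slide": [0, 0, 0], "twist": 0, "gripper": 70}
    - {"slide": [0, 0, 0], "twist": 0, "gripper": 70}
    - {"slide": [0, 0, -0.2], "twist": 0, "gripper": 70}
    - {"slide": [0, 0, -0.5], "twist": 0, "gripper": 70}
    - {"slide": [0, 0, -0.9], "twist": 0, "gripper": 70}
    - {"slide": [0, 0, -0.9], "twist": 0, "gripper": 70}

```text
time_s: 22.18
position: [602.4, 149.2, 176.9]
eef_rot: [0.003, 0.707, 0.707, 0.005]
force: [-0.1, 0.2, -0.9]
finger_gap: 0.8
grip_force: 0.0
```

Call:
drive_tool:
  commands:
    - {"slide": [0, -0.9, 0], "twist": 0, "gripper": 70}
    - {"slide": [0, -0.9, 0], "twist": 0, "gripper": 70}
    - {"slide": [0, -0.9, 0], "twist": 0, "gripper": 70}
    - {"slide": [0, -0.9, 0], "twist": 0, "gripper": 70}
    - {"slide": [0, -0.9, 0], "twist": 0, "gripper": 70}
    - {"slide": [0, -0.9, 0], "twist": 0, "gripper": 70}

```text
time_s: 22.92
position: [465.2, 148.1, 171.1]
eef_rot: [0.0, 0.707, 0.707, 0.0]
force: [-0.2, -0.8, -1.2]
finger_gap: 0.805
grip_force: 0.0
```

```bash
python3 - <<'E'
from h import *
a=manip.camera("scene")
cv2.imwrite("pics/d.png",cv2.resize(a[130:320,150:430,::-1],None,fx=2.6,fy=2.6))
E
```

```text
(no output)
```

View pics/d.png

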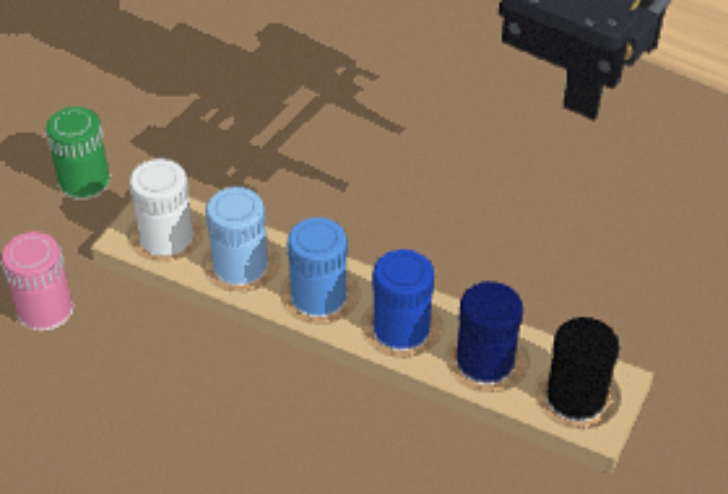

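All six pots stand upright in their wells in order of shade: white (160,205), pale (238,237), light (317,267), mid (402,298), deep (489,332) and black (582,367). The arm is clear of them.

```bash
python3 -c "
from station import manip
print(manip.hand_in())"
```

```text
the job is handed in; nothing more can be done
None
```

The four blue pots stand upright on their corks, running pale, light, mid, deep from the white pot to the black one, and the job was handed in at about 23 s of the 83 s allowed.

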